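# Punch the drill spot on a bracket blank

## Task

Take the spring-loaded centre punch out of its socket in the blue holder, set its tip on the scribed spot of the clamped bracket blank and press it straight down, gently and upright, only until its spring snaps and the red tell-tale pops out of its top, without bearing down on the blank after that. Then put the punch back upright in its empty socket, fully home on its collar, let go of it and move clear. Leave everything else where it is.

Things in the scene. Friction and masses are not known exactly. Their poses are not given: they have to be found in the camera images.
- punch: spring-loaded centre punch, 135 to 220 g, upright in one of the holder's sockets. Origin on its axis at the lower end (nose) of the housing, z towards its top. Housing 110 mm long: steel, 16 mm diameter, from the nose up to 40 mm; dark collar 28 mm diameter from 40 to 46 mm; round brass grip 20 mm diameter from 46 to 110 mm
- punch_nose (a point): the nose (same point as the punch's origin). A steel rod with a hard round tip of 4.4 mm sticks out 15 to 25 mm below it; how far differs each time and is not measured. Pushing it in takes 4 N at first and 2.3 N more per mm; at 12 to 14 N (4 to 5 mm in) the hidden spring snaps and the load drops by 4 to 6 N, then rises again to a hard stop at 7.5 mm. Over 25 N on the blank is too hard
- punch_collar (a point): point on the punch's axis at the underside of its collar, 40 mm above the nose; when seated, it lies at the socket's mouth
- telltale (a joint): red pin of 8 mm diameter in the punch's top: 0 when in (flush); when the spring snaps it jumps out by about 0.002 (m) and stays out. It counts as fired above 0.0015
- holder: blue block, 60 x 120 x 70 mm high, on the bench; origin at the centre of its underside, x along the 60 mm side, y along the 120 mm side, z up
- holder_hole0 (a point): centre of the mouth of one socket, 30 mm to +y of the holder's middle, in its top face; round hole 23 mm in diameter, 66 mm deep
- holder_hole1 (a point): centre of the mouth of the other socket, 30 mm to -y of the holder's middle; same size. One socket holds the punch and the other the scriber; which is which differs
- scriber: bystander: scriber with green handle of 16 mm diameter, standing in the other socket, its top 34 mm above the holder's top; origin on its axis 20 mm below the holder's top
- fixture: plywood drilling board, 90 x 170 x 25 mm, fixed to the bench; origin at the centre of its underside, x along its 90 mm side, y along its 170 mm side, z up. At both ends a clamp up to 51 mm above the bench
- blank: aluminium bracket blank, 60 x 140 x 5 mm, clamped on the board; origin at the centre of its underside (25 mm above the bench), axes as the board's. Flat top 30 mm above the bench, two holes drilled earlier look like 8 mm dark dots
- mark (a point): the scribed drill spot: crossing of two blue lines inside a 10 mm blue ring, on the blank's top, 8 mm to +x and 18 mm to +y of the blank's middle
- spare_blank: bystander: loose aluminium plate, 60 x 40 x 4 mm, on the left of the bench; origin at the centre of its underside
- screwdriver: bystander: screwdriver with red handle lying on the far part of the bench; origin at its underside
- bottle_blue: bystander: white bottle with blue cap, 68 mm diameter, 150 mm high; origin at the centre of its underside
- mouse: bystander: black computer mouse on a paper pad, 64 mm wide, 35 mm high; origin at the centre of its underside
Mind the look-alikes: they are no part of the job. There is more than one size of the punch; the one meant has the size given above.

How it is judged (in metres and radians):
On the way, in this order (a step that is already met when the one before it is completed fails the run):
1. the punch is set on the scribed spot, upright and lightly loaded (more than 1.5 N on the blank), its spring not yet fired (contact force between punch and blank above 1.5 N and horizontal distance between punch and mark below 0.004 m and angle between punch's own z axis and vertical below 0.12 rad and value of joint telltale below 0.0008 m), for 0.05 s.
2. the spring has fired (tell-tale out more than 1.5 mm) with the punch on the spot, nose within 4 mm of it, upright (value of joint telltale above 0.0015 m and contact force between punch and blank above 0.5 N and horizontal distance between punch and mark below 0.004 m and angle between punch's own z axis and vertical below 0.12 rad).
At the end, for the whole second after the job is handed in: the tell-tale is out by more than 1.5 mm; the punch stands still and upright (within 0.12 rad) in its socket of the holder, its collar's underside within 3 mm of the socket's mouth in height and 7 mm sideways (value of joint telltale above 0.0015 m and ((horizontal distance between punch_collar and holder_hole0 below 0.007 m and z of punch_collar in the frame of holder_hole0 below 0.003 m) or (horizontal distance between punch_collar and holder_hole1 below 0.007 m and z of punch_collar in the frame of holder_hole1 below 0.003 m)) and angle between punch's own z axis and vertical below 0.12 rad and linear speed of punch below 0.02 m/s); the robot touches nothing.
It fails at once if the punch is pressed on the blank with more than 25 N (contact force between punch and blank above 25 N).
It fails at once if the spring is fired away from the scribed spot (nose more than 6 mm off it, or tilted more than 0.2 rad) (velocity of joint telltale above 0.006 m/s and value of joint telltale above 0.0007 m and (horizontal distance between punch and mark above 0.006 m or angle between punch's own z axis and vertical above 0.2 rad)).
It fails at once if the scriber is pulled out or displaced by more than 15 mm (distance of scriber from where it was at the start of the episode above 0.015 m).
It fails at once if another bystander is displaced by more than 15 mm (distance of any of spare_blank, screwdriver, bottle_blue, mouse from where it was at the start of the episode above 0.015 m).
It also fails if it takes over 64 s, if anything falls off the work surface, if the arm or the gripper's body presses on something with over 40 N, if the wrist force passes 120 N, or if a joint passes its speed limit or range.

## Robot

A 6-joint arm with a two-finger parallel gripper is mounted at the origin on the work surface. World frame = base frame: x ahead of the robot, y to its left, z up, the work surface at z = 0. Lengths are in mm, angles in degrees, forces in N, time in s.
With the tool pointing down it reaches from about 350 to 850 mm from the base axis. Payload 8.1 kg.
Tool frame: the origin (TCP) lies midway between the tips of the shut fingers; the grasp point (between the pads) lies 19 mm behind it; z points along the fingers, y is the direction in which the jaws open and shut (so a half turn about z gives the same grasp; the last joint's range is limited). The gripper opens to 85 mm and grips with 20 to 120 N. Pads are 22 mm wide; open, the fingers measure 114 mm over their backs; the gripper's body (76 mm by 85 mm) begins 54 mm behind the grasp point. The pads swing forward as they close: fully open they stand 13 mm farther back than shut.
Start: joints at [69.362, 7.471, 85.268, -0, 87.261, -4.893], TCP at [162.791, 577.498, 208.992] pointing down, gripper open.
Joint ranges: [-169.43, 169.43], [-51.17, 129.36], [1.28, 143.12], [-76.62, 256.62], [0, 156.53], [-152.29, 152.29]. Speed limits (degrees/s): [136.94, 136.94, 159.86, 180, 180, 180].

## Interface

Orientations are given as [roll, pitch, yaw] about the fixed x, y, z axes, in that order (R = Rz(yaw) Ry(pitch) Rx(roll)).
In Python, from bench import telemetry, snapshot, camera_params, job gives the robot as it stands. The module is installed in compiled form; this text tells all that it offers.
- The arm moves only by the shell command python3 -m jog 'ROWS' [FORCE]. ROWS is JSON, a list that holds one entry, the list of rows, each a list of 7 numbers: the shift along the tool's x, y, z in units of 50 mm (1.0 is 50 mm), then the turn, a rotation vector about the tool's x, y, z in units of 2 pi rad (1.0 is 2 pi rad), then the opening, from 0 (shut) to 1 (fully open). In form: [[[dx, dy, dz, rx, ry, rz, claw], ...]]. A call has 1 to 12 rows; each row shifts and turns the commanded pose from where the row before left it, along the tool's axes as they then stand; what a row does not reach is not made up. A row lasts 1/8 s, in which the tool goes at most 62.5 mm and 10.7 degrees, less where a joint would pass 70% of its speed; a pose out of reach is approached as far as the arm can. A call with a number of a shift or a turn outside -1 to 1 is refused whole. A call with a gripper value outside its range is refused whole. The fingers move at their own pace and stop on an object; FORCE is the grip in N (left out, the last holds). Time passes only in rows, so rows that do not move let the fingers close. It gives the time, the measured TCP pose, the force and the opening at its end, in the units of the state.
- telemetry.sense(): the state, without advancing time (a new reading comes with each control period).
- snapshot(name): name is "scene" or "top"; returns (picture, depth): 384x512x3 uint8, red, green, blue; 384x512 float32, mm along the optical axis (not along the pixel's ray), 0 where there is no reading.
- camera_params(name): a dict with "K" (3x3 intrinsics, pixels), "D" ([k1, k2, p1, p2, k3] as OpenCV has them; the pictures are not rectified), "extrinsics" (4x4, takes a point from camera to world coordinates). Camera axes: x right, y down, z forward; pixel columns grow to the right and rows downward; lengths in mm; the calibration is good to about 2 mm. A picture is of the moment at which its call begins. camera_params takes no time and is no camera call.
- job.hand_in(): hands the job in, once; it reports no verdict.
The state is a dict: "time": time; "joint_pos": joint angles; "qd": joint speeds; "joint_efforts": joint torques, N m; "tool_pos": TCP position; "tcp_rot": TCP orientation; "ft_force": force on the tool from outside, world axes, zero at the start; "wrist_torque": the same for the moment, N m; "finger_gap": finger opening in mm.
Only numpy, scipy, OpenCV 4.12 (cv2) and the standard library are available. Lean on these libraries where they do the work, as an engineer would, in place of code of your own. Each camera call takes 0.05 s, during which the arm holds its last target. There are 200 camera calls.

## Working session

There is one attempt and no reset: what is moved stays moved. The work goes in short steps, Python scripts to look and compute and a shell command to move; the robot and the scene stay as the last step left them, time stands still between calls to the robot, and variables do not carry over. Pictures are saved under pics/ and viewed, about 8 in all and at most 12, crops included, and the job is handed in when it is done.

```bash
mkdir -p pics; python3 - <<'E'
from bench import telemetry, snapshot, camera_params
import cv2, numpy as np
print(telemetry.sense())
for n in ("scene","top"):
    p,d=snapshot(n); cv2.imwrite(f"pics/{n}0.png",p[:,:,::-1]); np.save(f"pics/{n}0.npy",d)
    c=camera_params(n); print(n,c)
a=cv2.imread("pics/scene0.png");b=cv2.imread("pics/top0.png")
E
```

```text
{'time': 0.0, 'joint_pos': array([ 6.93605470e+01,  7.51662888e+00,  8.53324737e+01,  2.69459724e-04,
        8.72626742e+01, -4.89296280e+00]), 'qd': array([ 0.06121983,  0.10447723, -0.02003966,  0.03316112, -0.00036036,
        0.05603238]), 'joint_efforts': array([ 3.15874504e-04, -5.69407225e+01, -5.00549626e+01, -1.77431452e-04,
        1.50914333e-02, -1.75243525e-05]), 'tool_pos': array([162.58294344, 576.9013155 , 207.89802971]), 'tcp_rot': array([-1.79888654e+02, -9.80208620e-03,  1.64253487e+02]), 'ft_force': array([-0.33584692,  0.93009509,  0.47220227]), 'wrist_torque': array([0.00954003, 0.02468754, 0.02972846]), 'finger_gap': 85.52465397649986}
scene {'K': array([[460.32764687,   0.        , 249.46881896],
       [  0.        , 460.32764687, 185.54765637],
       [  0.        ,   0.        ,   1.        ]]), 'D': array([0.04431383, 0.        , 0.        , 0.        , 0.        ]), 'extrinsics': array([[-8.78647467e-01,  3.24441774e-01, -3.50308668e-01,
         1.02788037e+03],
       [ 4.77451036e-01,  5.90294470e-01, -6.50840186e-01,
         7.79608753e+02],
       [-4.37447502e-03, -7.39114317e-01, -6.73565802e-01,
         8.95092910e+02],
       [ 0.00000000e+00,  0.00000000e+00,  0.00000000e+00,
         1.00000000e+00]])}
top {'K': array([[434.22048711,   0.        , 258.9610408 ],
       [  0.        , 434.22048711, 190.73136997],
       [  0.        ,   0.        ,   1.        ]]), 'D': array([-0.06422742,  0.        ,  0.        ,  0.        ,  0.        ]), 'extrinsics': array([[ 1.78710416e-02, -9.77140369e-01,  2.11842689e-01,
         2.76193587e+02],
       [-9.99831418e-01, -1.83582161e-02, -3.32913309e-04,
        -5.06243232e+00],
       [ 4.21435690e-03, -2.11801027e-01, -9.77303722e-01,
         1.48366740e+03],
       [ 0.00000000e+00,  0.00000000e+00,  0.00000000e+00,
         1.00000000e+00]])}
```

View pics/scene0.png

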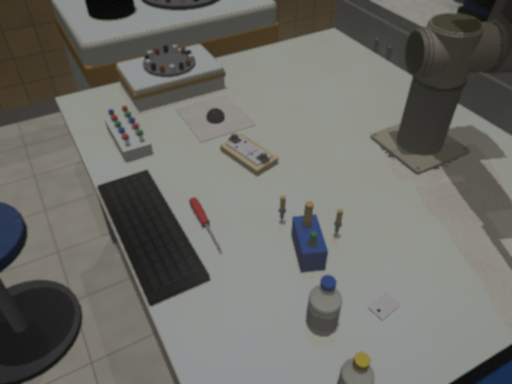

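View pics/top0.png

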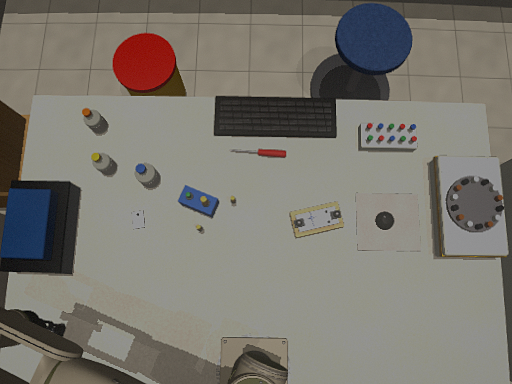

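Scene view: the blue holder is at (309,243) with the brass punch at (308,212) and the green scriber at (313,238). Two small look-alikes stand at (282,208) and (338,222). Top view: the holder is at (198,201), the punch at about (204,201), the scriber at (188,195) and the board at (317,219).

```bash
cat > h.py <<'E'
import numpy as np, cv2
from bench import camera_params
def ray(n,px):
    c=camera_params(n); px=np.array(px,float).reshape(-1,1,2)
    u=cv2.undistortPoints(px,c["K"],c["D"]).reshape(-1,2)
    E=c["extrinsics"]; return E[:3,3], np.c_[u,np.ones(len(u))]@E[:3,:3].T
def plane(n,px,z):
    o,d=ray(n,px); return (o+d*((z-o[2])/d[:,2])[:,None])[:,:2]
def tri(pa,pb):
    (o1,d1),(o2,d2)=ray("scene",pa),ray("top",pb); d1,d2=d1[0],d2[0]
    s=np.linalg.lstsq(np.c_[d1,-d2],o2-o1,rcond=None)[0]
    a,b=o1+s[0]*d1,o2+s[1]*d2; return (a+b)/2,np.linalg.norm(a-b)
def proj(n,P):
    c=camera_params(n); M=np.linalg.inv(c["extrinsics"])
    return cv2.projectPoints(np.float64(P).reshape(-1,1,3),cv2.Rodrigues(M[:3,:3])[0],M[:3,3],c["K"],c["D"])[0].reshape(-1,2)
E
python3 - <<'E'
import cv2,numpy as np
from h import *
t=cv2.imread("pics/top0.png");s=cv2.imread("pics/scene0.png")
a=cv2.resize(t[178:228,170:245],None,fx=5,fy=5,interpolation=cv2.INTER_CUBIC)  #75x50
b=cv2.resize(t[195:245,280:355],None,fx=5,fy=5,interpolation=cv2.INTER_CUBIC)
c=cv2.resize(s[190:280,265:355],None,fx=3.3334,fy=3.3334,interpolation=cv2.INTER_CUBIC)
d=cv2.resize(s[125:180,215:285],None,fx=5,fy=5,interpolation=cv2.INTER_CUBIC)
W=np.zeros((600,750,3),np.uint8)
W[:250,:375]=a;W[:250,375:]=b;W[250:550,:300]=c[:300,:300];W[250:525,325:675]=d
cv2.imwrite("pics/c0.png",W)
hs=cv2.cvtColor(t,cv2.COLOR_BGR2HSV)
def m(lo,hi,r,z,name):
    k=cv2.inRange(hs,lo,hi); q=np.zeros_like(k); q[r[1]:r[3],r[0]:r[2]]=k[r[1]:r[3],r[0]:r[2]]
    n,l,st,ce=cv2.connectedComponentsWithStats(q)
    for i in range(1,n):
        if st[i,4]>5:
            rr=cv2.minAreaRect(np.argwhere(l==i)[:,::-1].astype(np.float32)); print(name,st[i],ce[i],plane("top",ce[i],z),rr)
m((100,120,40),(130,255,255),(170,178,228,222),70,"holder")
m((15,80,60),(32,255,255),(170,178,245,235),140,"brass")
m((40,80,30),(85,255,255),(170,178,228,222),104,"green")
m((15,60,60),(32,255,255),(280,195,355,245),25,"board")
E
```

```text
holder [178 186  40  28 468] [197.27564103 199.9508547 ] [[547.47965859 198.55660412]] ((197.4408416748047, 199.64202880859375), (35.61539077758789, 17.46154022216797), 22.61986541748047)
brass [200 196   8   9  41] [203.6097561  199.73170732] [[535.13157457 168.49762312]] ((203.8845672607422, 200.07688903808594), (8.875203132629395, 5.269651889801025), 56.30992889404297)
brass [231 196   4   6  20] [232.35 198.5 ] [[540.80594773  77.95064448]] ((232.5, 198.5), (5.0, 3.0), 90.0)
brass [196 225   5   5  19] [198.15789474 226.89473684] [[448.70213683 181.70279868]] ((198.0, 227.0), (4.0, 4.0), 90.0)
green [186 192   5   5  18] [187.72222222 193.88888889] [[560.40891218 225.72185182]] ((187.75001525878906, 193.75001525878906), (3.535533905029297, 4.242640495300293), 45.0)
board [290 202  54  36 531] [315.22222222 220.76836158] [[ 491.6978731  -198.28724871]] ((316.4662780761719, 219.3539276123047), (26.833236694335938, 50.06871795654297), 77.00537872314453)
```

View pics/c0.png

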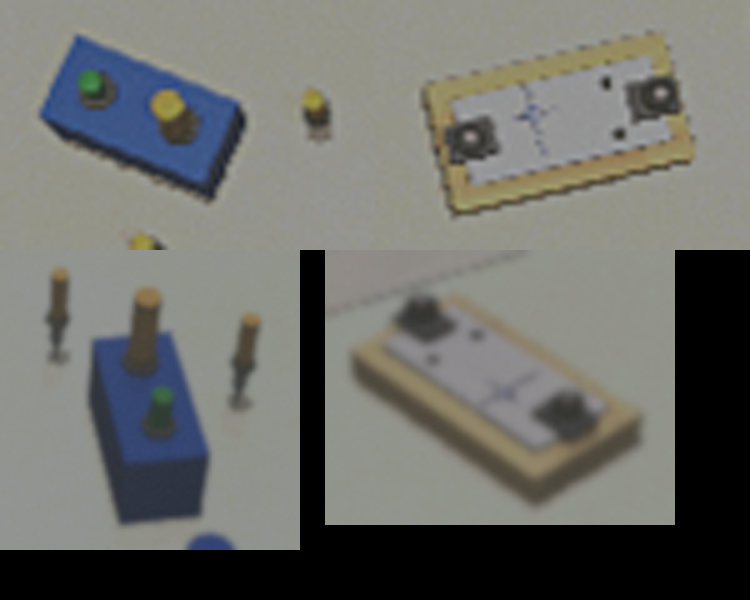

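```bash
python3 - <<'E'
from h import *
print("punch",tri((309.0,204.0),(203.2,198.6)),plane("top",(203.2,198.6),140),plane("scene",(309,204),140))
print("scriber",tri((163/3.333+264.7,(394-250)/3.333+189.7),(187.9,193.9)),plane("top",(187.9,193.9),104),plane("scene",(313.6,232.9),104))
print("mark",tri((250.4,153.2),(310.8,217.6)),plane("top",(310.8,217.6),30),plane("scene",(250.4,153.2),30))
print("lookA",tri((60/3.333+264.7,(274-250)/3.333+189.7),(232.3,197.5)))
print("lookB",tri((250/3.333+264.7,(320-250)/3.333+189.7),(198.1,225.9)))
# board corners in crop b, board axis
B=[(437,85),(665,38),(690,158),(452,212)]
print(plane("top",[((x-375)/5+279.6,y/5+194.6) for x,y in B],25))
dots=[(606,83),(619,134)]
print(plane("top",[((x-375)/5+279.6,y/5+194.6) for x,y in dots],30))
cl=[(473,140),(654,100)]; print(plane("top",[((x-375)/5+279.6,y/5+194.6) for x,y in cl],48))
# holder top corners crop a
H=[(78,37),(243,107),(212,182),(42,117)]
print(plane("top",[((x)/5+169.6,y/5+177.6) for x,y in H],70))
E
```

```text
punch (array([540.43174838, 169.86987311, 135.38282998]), np.float64(2.0845467251876837)) [[538.74243902 169.95454759]] [[544.12583301 172.8369977 ]]
scriber (array([561.81038593, 225.19435753, 100.20768686]), np.float64(1.7341105324018602)) [[560.38301191 225.14075765]] [[564.652552   227.21739531]]
mark (array([ 503.36698994, -184.13096181,   27.23521302]), np.float64(3.5007521765353578)) [[ 501.52248368 -182.70761224]] [[ 506.19329263 -182.47717882]]
lookA (array([555.00580671,  80.48161534,  89.98413323]), np.float64(2.6044030685391917))
lookB (array([458.92472866, 188.46217379,  89.90499651]), np.float64(1.5614207495156749))
[[ 521.80121374 -119.32817896]
 [ 557.22346984 -275.78818264]
 [ 474.70455475 -291.22022944]
 [ 435.38483821 -129.64783557]]
[[ 524.39049348 -233.95871374]
 [ 489.57129356 -242.30866705]]
[[ 481.20082421 -141.64449046]
 [ 510.32927589 -263.2758544 ]]
[[597.60046772 241.46855748]
 [552.01368114 129.18383106]
 [501.29070029 147.74348363]
 [542.70708346 262.50858319]]
```

Both views agree. The punch is at (541,171), the scriber at (562,225), and the mark is near (503,-183). The holder's y axis lies at 68°, so I'll set the tool yaw to 68° so the jaws open across the holder.

```bash
python3 -m jog '[[[0,0,0,0,0,0.0268,1],[0,0,0,0,0,0.0268,1],[0,0,0,0,0,0.0268,1],[0,0,0,0,0,0.0268,1],[0,0,0,0,0,0.0268,1],[0,0,0,0,0,0.0268,1],[0,0,0,0,0,0.0268,1],[0,0,0,0,0,0.0268,1],[0,0,0,0,0,0.0268,1],[0,0,0,0,0,0.0268,1]]]' && python3 -m jog '[[[-0.39,0.84,0,0,0,0,1],[-0.39,0.84,0,0,0,0,1],[-0.39,0.84,0,0,0,0,1],[-0.39,0.84,0,0,0,0,1],[-0.39,0.84,0,0,0,0,1],[-0.39,0.84,0,0,0,0,1],[-0.39,0.84,0,0,0,0,1],[-0.39,0.84,0,0,0,0,1],[-0.39,0.84,0,0,0,0,1],[-0.39,0.84,0,0,0,0,1],[-0.39,0.84,0,0,0,0,1],[-0.39,0.84,0,0,0,0,1]]]' && python3 -m jog '[[[0,0,0,0,0,0,1],[0,0,0,0,0,0,1]]]'
```

```text
time: 1.35
tool_pos: [162.7, 577.1, 208.3]
tcp_rot: [180.0, 0.1, 67.5]
ft_force: [1.0, -0.1, -0.6]
finger_gap: 85.4
time: 2.85
tool_pos: [541.5, 169.0, 208.5]
tcp_rot: [-180.0, 0.0, 67.8]
ft_force: [0.4, -0.6, -0.8]
finger_gap: 85.4
time: 3.1
tool_pos: [540.3, 170.3, 208.4]
tcp_rot: [-179.9, 0.0, 67.7]
ft_force: [0.3, 2.1, 0.4]
finger_gap: 85.2
```

```bash
python3 -m jog '[[[0.01,0.01,0.5,0,0,0,1],[0,0,0.5,0,0,0,1],[0,0,0,0,0,0,1]]]'; python3 - <<'E'
from bench import snapshot
import cv2,numpy as np
W=np.zeros((480,800,3),np.uint8)
p,d=snapshot("scene");W[:,:400]=cv2.resize(p[140:260,260:360,::-1],None,fx=4,fy=4,interpolation=cv2.INTER_CUBIC)
p,d=snapshot("top");W[:400,400:]=cv2.resize(p[150:250,155:255,::-1],None,fx=4,fy=4,interpolation=cv2.INTER_CUBIC)
cv2.imwrite("pics/c1.png",W)
E
```

```text
time: 3.48
tool_pos: [538.9, 171.3, 156.6]
tcp_rot: [-179.8, 0.1, 67.9]
ft_force: [0.4, -0.5, 0.0]
finger_gap: 85.4
```

View pics/c1.png

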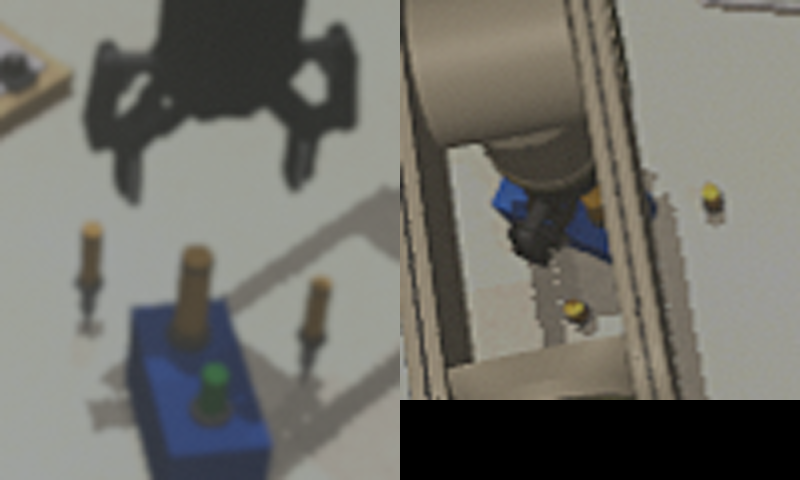

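In the scene view the fingertips are at crop (132,200) and (297,187), straddling the punch top at (197,250). I'll check the projection.

```bash
python3 - <<'E'
from h import *
print(proj("scene",[[540,170.5,157],[540,170.5,170],[541,171,140]]))
print(plane("scene",[(260+214/4-.4,140+193.5/4-.4)],170),plane("scene",[(260+197/4-.4,140+250/4-.4+1)],140))
E
```

```text
[[310.52815101 197.53271393]
 [311.00947789 193.43916343]
 [309.6747327  203.06174952]]
[[525.33347091 157.46958842]] [[542.75545745 170.18245004]]
```

```bash
python3 -m jog '[[[0,0,0.4,0,0,0,1],[0,0,0.4,0,0,0,1],[0,0,0.3,0,0,0,1],[0,0,0.2,0,0,0,1],[0,0,0,0,0,0,1]]]' && python3 -m jog '[[[0,0,0,0,0,0,0.5],[0,0,0,0,0,0,0.3],[0,0,0,0,0,0,0.2],[0,0,0,0,0,0,0.1],[0,0,0,0,0,0,0],[0,0,0,0,0,0,0],[0,0,0,0,0,0,0],[0,0,0,0,0,0,0]]]' 40
```

```text
time: 4.2
tool_pos: [540.7, 170.3, 92.7]
tcp_rot: [-179.9, 0.1, 67.8]
ft_force: [0.2, -0.4, -0.2]
finger_gap: 85.1
time: 5.2
tool_pos: [541.9, 170.6, 94.5]
tcp_rot: [180.0, -0.0, 67.8]
ft_force: [0.3, -0.6, 4.9]
finger_gap: 18.6
```

```bash
python3 -m jog '[[[0,0,0,0,0,0,0],[0,0,-0.1,0,0,0,0],[0,0,-0.3,0,0,0,0],[0,0,-0.4,0,0,0,0],[0,0,-0.4,0,0,0,0],[0,0,-0.4,0,0,0,0],[0,0,-0.4,0,0,0,0],[0,0,-0.2,0,0,0,0],[0,0,0,0,0,0,0]]]' 60; python3 - <<'E'
from bench import telemetry
import numpy as np
s=telemetry.sense();p=s["tool_pos"];y=np.radians(67.8)
for g in [(503.5,-183)]:
    d=np.array(g)-p[:2]; print(p, s["finger_gap"],(d@[np.cos(y),np.sin(y)])/50,(d@[np.sin(y),-np.cos(y)])/50)
E
```

```text
time: 6.32
tool_pos: [542.1, 170.7, 205.0]
tcp_rot: [179.9, -0.1, 67.8]
ft_force: [-0.5, -0.6, -4.2]
finger_gap: 17.6
[542.05314658 170.6508027  205.03321957] 17.625829000047013 -6.840036534979996 1.9585694635448405
```

```bash
python3 -m jog '[[[-0.4,0.12,0,0,0,0,0],[-0.7,0.2,0,0,0,0,0],[-0.7,0.2,0,0,0,0,0],[-0.7,0.2,0,0,0,0,0],[-0.7,0.2,0,0,0,0,0],[-0.7,0.2,0,0,0,0,0],[-0.7,0.2,0,0,0,0,0],[-0.7,0.2,0,0,0,0,0],[-0.7,0.2,0,0,0,0,0],[-0.6,0.17,0,0,0,0,0],[-0.24,0.07,0,0,0,0,0],[0,0,0,0,0,0,0]]]'; python3 -m jog '[[[0,0,0.3,0,0,0,0],[0,0,0.3,0,0,0,0],[0,0,0.2,0,0,0,0],[0,0,0,0,0,0,0],[0,0,0,0,0,0,0]]]'; python3 - <<'E'
from bench import snapshot
import cv2,numpy as np
W=np.zeros((500,800,3),np.uint8)
p,d=snapshot("scene");cv2.imwrite("pics/s2.png",p[:,:,::-1]);W[:,:400]=cv2.resize(p[85:185,205:285,::-1],None,fx=5,fy=5,interpolation=cv2.INTER_CUBIC)
p,d=snapshot("top");cv2.imwrite("pics/t2.png",p[:,:,::-1]);W[:400,400:]=cv2.resize(p[160:260,265:365,::-1],None,fx=4,fy=4,interpolation=cv2.INTER_CUBIC)
cv2.imwrite("pics/c2.png",W)
E
```

```text
time: 7.82
tool_pos: [502.1, -183.7, 203.2]
tcp_rot: [-179.9, -0.0, 67.7]
ft_force: [0.5, -0.1, -3.2]
finger_gap: 17.5
time: 8.45
tool_pos: [503.1, -183.1, 164.3]
tcp_rot: [180.0, 0.0, 67.8]
ft_force: [0.2, 0.3, -0.9]
finger_gap: 18.1
```

View pics/c2.png

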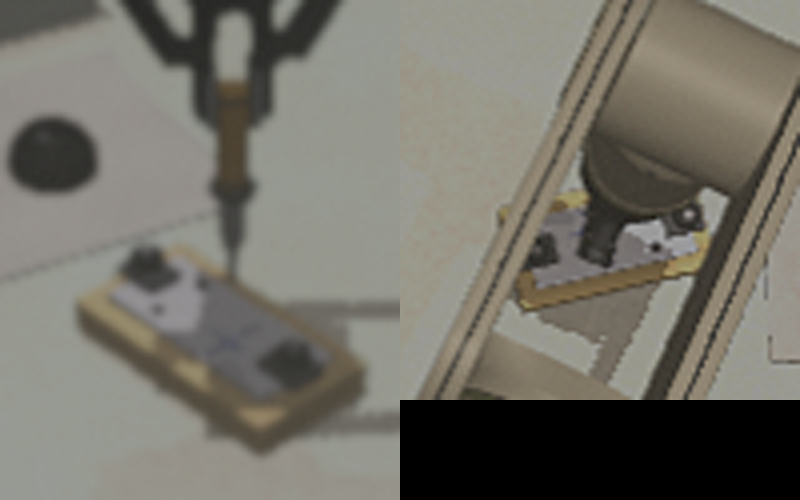

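Scene: the punch hangs from the jaws with its collar at crop (232,188) and its rod tip at (234,278). The mark shows at (226,340). The top view of the tip is blocked by the arm, so I'll check the lateral offset and tilt in the scene view.

```bash
python3 - <<'E'
from h import *
X,Y=503.1,-183.1
for z in (211,141,101,86,80): print(z,proj("scene",[[X,Y,z]])[0])
print("mark expected",proj("scene",[[503.6,-183,30]]))
g=cv2.cvtColor(cv2.imread("pics/s2.png"),cv2.COLOR_BGR2GRAY).astype(float)
# axis centre per row: darkness-weighted centroid against background
for v in range(100,143,2):
    r=g[v,238:264]; bg=np.median(np.r_[r[:5],r[-5:]]); w=np.clip(bg-r-15,0,None)
    c=np.arange(238,264); print(v,round((w@c)/max(w.sum(),1),2),int((w>0).sum()),end=" | ")
E
```

```text
211 [251.08020388 101.07628739]
141 [251.12857497 122.23094582]
101 [251.15479677 133.63812832]
86 [251.1643804  137.79670427]
80 [251.16817689 139.44253635]
mark expected [[251.06987525 152.84868817]]
100 250.99 17 | 102 250.95 17 | 104 250.94 17 | 106 251.04 17 | 108 250.83 17 | 110 250.88 13 | 112 250.91 8 | 114 250.97 7 | 116 250.86 8 | 118 250.93 8 | 120 250.95 9 | 122 251.03 11 | 124 251.07 9 | 126 250.89 7 | 128 250.8 8 | 130 250.97 7 | 132 251.1 6 | 134 250.95 5 | 136 248.91 4 | 138 244.1 9 | 140 244.57 13 | 142 247.69 13 |
```

```bash
python3 - <<'E'
from h import *
for n,(x0,y0,x1,y1) in {"scene":(238,143,264,163),"top":(300,208,322,228)}.items():
    g=cv2.imread(f"pics/{n}0.png").astype(float)[y0:y1,x0:x1]
    b=g[:,:,0]-g[:,:,2]; b=b-np.median(b); w=np.clip(b-8,0,None)
    print(n,np.round(b[::1]).astype(int).tolist() if 0 else "")
    Y,X=np.mgrid[y0:y1,x0:x1]
    c=None
    for rad in (8,5,4,4):
        m=w if c is None else w*(np.hypot(X-c[0],Y-c[1])<rad)
        c=((m*X).sum()/m.sum(),(m*Y).sum()/m.sum()); print(np.round(c,2))
    print(plane(n,[c],30))
E
```

```text
scene 
[250.45 153.21]
[250.45 153.21]
[250.45 153.21]
[250.45 153.21]
[[ 506.08152349 -182.37737785]]
top 
[310.91 217.6 ]
[310.78 217.12]
[310.76 217.19]
[310.76 217.19]
[[ 502.93725973 -182.59066019]]
```

```bash
python3 -m jog '[[[0.01,0.025,0.3,0,0,0,0],[0,0,0.3,0,0,0,0],[0,0,0.2,0,0,0,0],[0,0,0.04,0,0,0,0],[0,0,0,0,0,0,0],[0,0,0,0,0,0,0]]]'; python3 - <<'E'
from bench import snapshot
import cv2,numpy as np
a=[snapshot("scene")[0][:,:,::-1].astype(float) for _ in range(4)]
p=np.mean(a,0).astype(np.uint8);cv2.imwrite("pics/s3.png",p)
cv2.imwrite("pics/c3.png",cv2.resize(p[115:175,215:290],None,fx=10,fy=10,interpolation=cv2.INTER_CUBIC))
E
```

```text
time: 9.3
tool_pos: [504.6, -183.3, 122.6]
tcp_rot: [179.9, 0.0, 67.8]
ft_force: [0.6, 0.2, -1.8]
finger_gap: 18.0
```

View pics/c3.png

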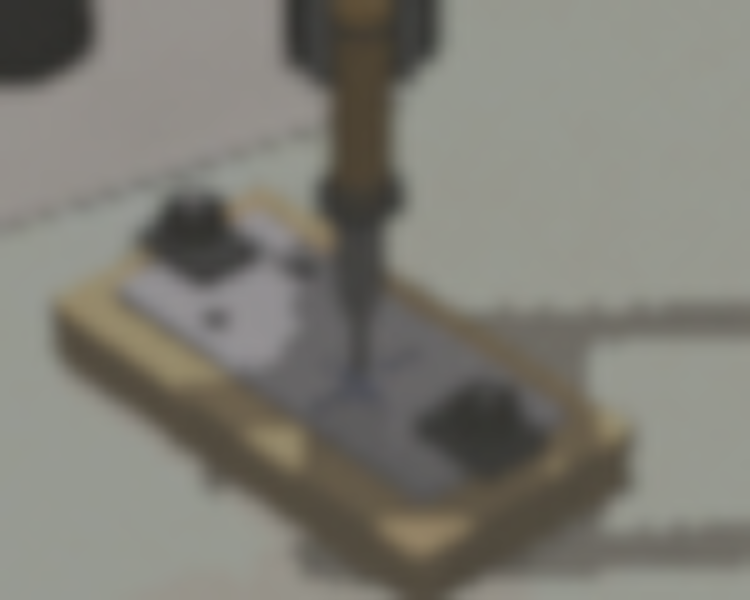

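The rod tip is at full-frame (250.6,151.8), almost over the mark at (250.45,153.2), and should land within about 1 mm. I'll feel for contact in small steps.

```bash
python3 -m jog '[[[0,0,0.02,0,0,0,0],[0,0,0.02,0,0,0,0],[0,0,0,0,0,0,0]]]'; python3 -m jog '[[[0,0,0.02,0,0,0,0],[0,0,0,0,0,0,0]]]';python3 -m jog '[[[0,0,0.02,0,0,0,0],[0,0,0,0,0,0,0]]]'
```

```text
time: 9.88
tool_pos: [504.1, -183.1, 119.8]
tcp_rot: [-180.0, 0.0, 67.8]
ft_force: [0.4, -0.4, -2.8]
finger_gap: 17.8
time: 10.12
tool_pos: [504.1, -183.1, 118.9]
tcp_rot: [-180.0, -0.0, 67.8]
ft_force: [-0.0, -0.8, -2.2]
finger_gap: 18.2
time: 10.38
tool_pos: [504.3, -183.2, 118.1]
tcp_rot: [180.0, 0.0, 67.8]
ft_force: [-0.2, 0.2, -0.8]
finger_gap: 18.1
```

```bash
python3 -m jog '[[[0,0,0.02,0,0,0,0],[0,0,0,0,0,0,0]]]'
```

```text
time: 10.62
tool_pos: [504.4, -183.3, 117.4]
tcp_rot: [180.0, 0.0, 67.8]
ft_force: [-0.5, -0.3, 3.1]
finger_gap: 18.2
```

```bash
python3 -m jog '[[[0,0,0.02,0,0,0,0],[0,0,0,0,0,0,0]]]'
```

```text
time: 10.88
tool_pos: [504.5, -183.3, 116.4]
tcp_rot: [180.0, 0.0, 67.8]
ft_force: [-1.4, -0.1, 5.3]
finger_gap: 17.9
```

Contact was felt, and the implied rod length of about 24.7 mm puts the tip right on the mark. I'll press on in small steps.

```bash
for i in 1; do python3 -m jog '[[[0,0,0.015,0,0,0,0],[0,0,0,0,0,0,0]]]'; python3 -m jog '[[[0,0,0.01,0,0,0,0],[0,0,0,0,0,0,0]]]'; done
```

```text
time: 11.12
tool_pos: [504.5, -183.3, 115.7]
tcp_rot: [180.0, 0.0, 67.8]
ft_force: [-0.9, -0.1, 5.7]
finger_gap: 18.4
time: 11.38
tool_pos: [504.6, -183.3, 115.3]
tcp_rot: [179.9, 0.0, 67.8]
ft_force: [-0.5, 0.4, 7.6]
finger_gap: 18.1
```

```bash
python3 -m jog '[[[0,0,0.01,0,0,0,0],[0,0,0,0,0,0,0]]]'
```

```text
time: 11.62
tool_pos: [504.6, -183.4, 115.0]
tcp_rot: [179.9, 0.0, 67.8]
ft_force: [-1.2, 0.9, 7.2]
finger_gap: 17.7
```

```bash
python3 -m jog '[[[0,0,0.01,0,0,0,0],[0,0,0,0,0,0,0]]]'
```

```text
time: 11.88
tool_pos: [504.7, -183.4, 114.6]
tcp_rot: [179.9, 0.0, 67.8]
ft_force: [-0.7, 1.5, 7.9]
finger_gap: 17.8
```

```bash
python3 -m jog '[[[0,0,0.01,0,0,0,0],[0,0,0,0,0,0,0]]]'
```

```text
time: 12.12
tool_pos: [504.8, -183.4, 114.2]
tcp_rot: [179.9, 0.0, 67.8]
ft_force: [-1.5, 0.7, 8.7]
finger_gap: 17.9
```

```bash
python3 -m jog '[[[0,0,0.01,0,0,0,0],[0,0,0,0,0,0,0]]]'
```

```text
time: 12.38
tool_pos: [504.8, -183.5, 113.9]
tcp_rot: [179.9, 0.0, 67.8]
ft_force: [-1.6, 0.4, 10.0]
finger_gap: 18.0
```

```bash
python3 -m jog '[[[0,0,0.01,0,0,0,0],[0,0,0,0,0,0,0]]]'
```

```text
time: 12.62
tool_pos: [504.9, -183.5, 113.5]
tcp_rot: [179.9, 0.0, 67.8]
ft_force: [-1.7, 1.2, 10.2]
finger_gap: 17.8
```

```bash
python3 -m jog '[[[0,0,0.01,0,0,0,0],[0,0,0,0,0,0,0]]]'
```

```text
time: 12.88
tool_pos: [505.0, -183.5, 113.2]
tcp_rot: [179.9, 0.0, 67.8]
ft_force: [-2.0, 0.8, 11.1]
finger_gap: 17.7
```

```bash
python3 -m jog '[[[0,0,0.01,0,0,0,0],[0,0,0,0,0,0,0]]]'
```

```text
time: 13.12
tool_pos: [504.8, -183.4, 112.1]
tcp_rot: [179.9, 0.0, 67.8]
ft_force: [-0.6, -0.2, 7.1]
finger_gap: 18.1
```

The load dropped from 11.1 to 7.1 N, so the spring snapped. I'm lifting now and will check for the red pin.

```bash
python3 -m jog '[[[0,0,-0.1,0,0,0,0],[0,0,-0.3,0,0,0,0],[0,0,-0.4,0,0,0,0],[0,0,-0.4,0,0,0,0],[0,0,-0.4,0,0,0,0],[0,0,-0.3,0,0,0,0],[0,0,0,0,0,0,0]]]'; python3 -m jog '[[[0.4,-0.12,0,0,0,0,0],[0.7,-0.2,0,0,0,0,0],[0.7,-0.2,0,0,0,0,0],[0.7,-0.2,0,0,0,0,0],[0.7,-0.2,0,0,0,0,0],[0.7,-0.2,0,0,0,0,0],[0.7,-0.2,0,0,0,0,0],[0.7,-0.2,0,0,0,0,0],[0.7,-0.2,0,0,0,0,0],[0.6,-0.18,0,0,0,0,0],[0.23,-0.085,0,0,0,0,0],[0,0,0,0,0,0,0]]]'; python3 -m jog '[[[0,0,0,0,0,0,0]]]'; python3 - <<'E'
from bench import snapshot,telemetry
import cv2,numpy as np
print(np.mean([telemetry.sense()["tool_pos"] for _ in range(1)],0))
a=[snapshot("scene")[0][:,:,::-1].astype(float) for _ in range(3)]
p=np.mean(a,0).astype(np.uint8);cv2.imwrite("pics/s4.png",p)
cv2.imwrite("pics/c4.png",cv2.resize(p[155:275,265:365],None,fx=5,fy=5,interpolation=cv2.INTER_CUBIC))
E
```

```text
time: 14.0
tool_pos: [505.1, -183.6, 208.2]
tcp_rot: [179.8, 0.0, 67.8]
ft_force: [0.5, -1.3, -3.1]
finger_gap: 18.0
time: 15.5
tool_pos: [540.7, 171.2, 205.4]
tcp_rot: [-179.9, 0.1, 67.9]
ft_force: [0.2, -0.1, -2.2]
finger_gap: 17.8
time: 15.62
tool_pos: [541.2, 169.7, 205.9]
tcp_rot: [-180.0, 0.0, 67.7]
ft_force: [0.2, -0.3, -2.6]
finger_gap: 18.4
[541.22446093 169.71747839 205.88519953]
```

View pics/c4.png

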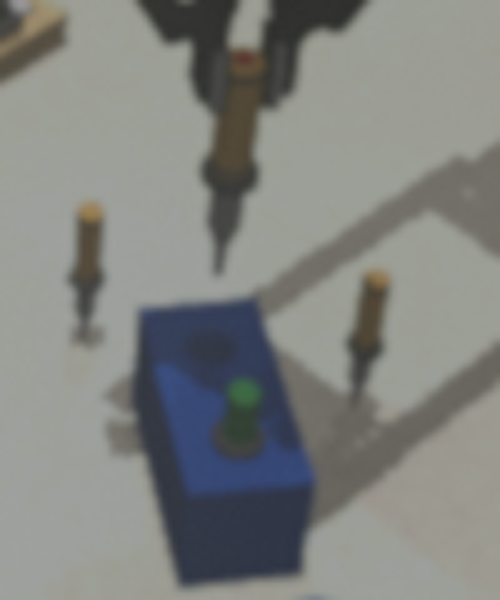

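The red tell-tale is out, at crop (243,57). The empty socket is at about (210,348). I'll check the alignment in pixels.

```bash
python3 - <<'E'
from h import *
print("proj hole",proj("scene",[[541.3,170.3,70]]), "seen",(265+209.5/5-.4,155+348/5-.4), plane("scene",[(265+209.5/5-.4,155+348/5-.4)],70))
print("axis proj",proj("scene",[[541.3,170.3,z] for z in (213,143,118)]))
print("seen top,collar,tip",[(265+x/5-.4,155+y/5-.4) for x,y in [(243,62),(230,178),(218,273)]])
E
```

```text
proj hole [[307.01776726 223.42722708]] seen (306.5, 224.2) [[543.83267107 171.83027168]]
axis proj [[312.12698733 179.53596253]
 [309.50552551 202.0017439 ]
 [308.62708633 209.55537349]]
seen top,collar,tip [(313.20000000000005, 167.0), (310.6, 190.2), (308.20000000000005, 209.2)]
```

Top, collar, tip and socket all show the same offset of about -0.4 px, so the punch is aligned. I'll lower it in stages, watching the force.

```bash
python3 -m jog '[[[0,0,0.3,0,0,0,0],[0,0,0.4,0,0,0,0],[0,0,0.3,0,0,0,0],[0,0,0.1,0,0,0,0],[0,0,0,0,0,0,0]]]'; python3 -m jog '[[[0,0,0.15,0,0,0,0],[0,0,0.15,0,0,0,0],[0,0,0,0,0,0,0]]]'
```

```text
time: 16.4
tool_pos: [541.1, 170.5, 150.6]
tcp_rot: [-179.9, 0.0, 67.8]
ft_force: [0.1, -0.7, -2.3]
finger_gap: 18.0
time: 16.77
tool_pos: [540.9, 170.4, 135.3]
tcp_rot: [-179.9, 0.0, 67.8]
ft_force: [-0.3, -0.4, -2.8]
finger_gap: 18.0
```

```bash
python3 -m jog '[[[0,0,0.15,0,0,0,0],[0,0,0.15,0,0,0,0],[0,0,0.15,0,0,0,0],[0,0,0,0,0,0,0]]]'; python3 -m jog '[[[0,0,0.1,0,0,0,0],[0,0,0.1,0,0,0,0],[0,0,0,0,0,0,0]]]'
```

```text
time: 17.27
tool_pos: [540.7, 170.3, 112.5]
tcp_rot: [-179.9, 0.1, 67.8]
ft_force: [-0.5, 0.1, -1.4]
finger_gap: 18.0
time: 17.65
tool_pos: [541.1, 170.4, 103.1]
tcp_rot: [-180.0, 0.0, 67.8]
ft_force: [1.1, 0.3, -1.6]
finger_gap: 18.2
```

```bash
python3 -m jog '[[[0,0,0.08,0,0,0,0],[0,0,0.06,0,0,0,0],[0,0,0,0,0,0,0]]]'
```

```text
time: 18.02
tool_pos: [541.2, 170.4, 96.3]
tcp_rot: [-180.0, 0.0, 67.8]
ft_force: [0.4, 0.8, -2.4]
finger_gap: 18.2
```

```bash
python3 -m jog '[[[0,0,0.02,0,0,0,0],[0,0,0,0,0,0,0]]]'
```

```text
time: 18.27
tool_pos: [541.5, 170.5, 95.7]
tcp_rot: [180.0, 0.0, 67.8]
ft_force: [0.2, 0.6, -2.5]
finger_gap: 18.2
```

```bash
python3 -m jog '[[[0,0,0.02,0,0,0,0],[0,0,0,0,0,0,0]]]'
```

```text
time: 18.52
tool_pos: [541.5, 170.5, 94.7]
tcp_rot: [180.0, -0.0, 67.8]
ft_force: [-0.0, 0.4, -2.8]
finger_gap: 17.9
```

```bash
python3 -m jog '[[[0,0,0.02,0,0,0,0],[0,0,0,0,0,0,0]]]'
```

```text
time: 18.77
tool_pos: [541.8, 170.6, 94.6]
tcp_rot: [180.0, -0.0, 67.8]
ft_force: [-2.8, -0.3, 4.4]
finger_gap: 17.9
```

```bash
python3 -m jog '[[[0,0,0.015,0,0,0,0],[0,0,0,0,0,0,0]]]'
```

```text
time: 19.02
tool_pos: [542.0, 170.7, 94.6]
tcp_rot: [179.9, -0.0, 67.8]
ft_force: [-4.5, -1.3, 10.4]
finger_gap: 18.0
```

The collar is home: hard contact came at the same height as at the pick. I'll ease off, open and rise.

```bash
python3 -m jog '[[[0,0,-0.02,0,0,0,0],[0,0,0,0,0,0,0.25],[0,0,0,0,0,0,0.4],[0,0,0,0,0,0,0.7],[0,0,0,0,0,0,1],[0,0,0,0,0,0,1],[0,0,0,0,0,0,1]]]'; python3 -m jog '[[[0,0,-0.3,0,0,0,1],[0,0,-0.5,0,0,0,1],[0,0,-0.6,0,0,0,1],[0,0,-0.8,0,0,0,1],[0,0,-0.8,0,0,0,1],[0,0,-0.3,0,0,0,1],[0,0,0,0,0,0,1],[0,0,0,0,0,0,1]]]'; python3 - <<'E'
from bench import snapshot
import cv2,numpy as np
W=np.zeros((500,800,3),np.uint8)
p=snapshot("scene")[0][:,:,::-1];cv2.imwrite("pics/s5.png",p)
W[:,:500]=cv2.resize(p[175:275,265:365],None,fx=5,fy=5,interpolation=cv2.INTER_CUBIC)
W[:225,500:]=cv2.resize(p,(300,225))
cv2.imwrite("pics/c5.png",W)
E
```

```text
time: 19.9
tool_pos: [541.5, 170.5, 94.0]
tcp_rot: [180.0, 0.0, 67.8]
ft_force: [-0.1, -0.3, -0.4]
finger_gap: 85.1
time: 20.9
tool_pos: [540.7, 170.3, 257.1]
tcp_rot: [-179.9, 0.1, 67.8]
ft_force: [-0.4, 1.0, 0.3]
finger_gap: 85.5
```

View pics/c5.png

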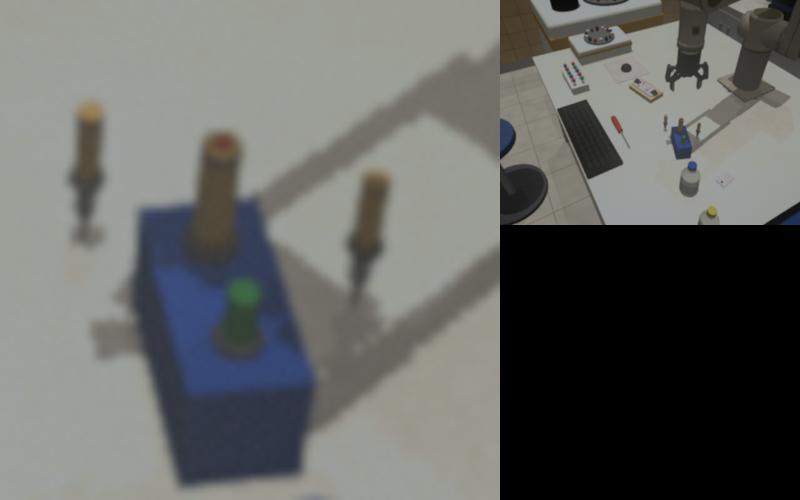

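The punch stands upright in its socket, with the red pin visible at crop (222,142) and the collar at the mouth. The scriber is unmoved and the gripper is clear.

```bash
python3 -c "
from bench import job; print(job.hand_in())"
```

```text
the job is handed in; nothing more can be done
None
```

I took the punch from its socket, fired it once on the scribed mark, put it back in the same socket and handed the job in at about 21 s of robot time. The hand-in gives no verdict, so the results below are from my own checks.

- **Firing:** the wrist load rose to about 11 N, roughly 13 N on the blank with the punch's weight added. It then dropped by 4 N when the spring snapped, and I lifted off straight away. I read the force only after each small step, but no reading came near 25 N. The tool read 180°/0° throughout, and by the camera the tip was within about 1–2 mm of the mark. The arm hid the tip in the top view, so that rests on the scene view alone.
- **Return:** the punch met hard contact at tool height 94.6 mm, the same as at the pick (94.5 mm), so the collar is home. While I was feeling for that seat, the socket took up to about 11 N, which I eased off before opening.
- **Final picture:** the punch stands upright with the red tell-tale showing, the scriber is in place and the open gripper is clear above. The other bystanders looked undisturbed, though I did not measure them.
- **Disagreements:** the gripper reported an opening of about 18 mm on the 20 mm grip. The two cameras differed by about 3–6 mm on positions, which I handled by averaging and by comparing the tip and mark in the same picture.

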